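Shut the toggle valve, seat the filter collar and hold it home

ROBOT

A 6-joint arm with a two-finger parallel gripper is mounted at the origin on a cart in front of the work surface, level with it; the furniture and walls round the work are solid. World frame = base frame: x ahead of the robot, y to its left, z up, the work surface at z = 0. Lengths are in m, angles in rad, forces in N, time in s.
With the tool pointing down it reaches from about 0.35 to 0.85 m from the base axis. Payload 8.1 kg.
Tool frame: the origin (TCP) lies at the very end of the fingers, on their centre line; the grasp point (between the pads) lies 19 mm behind it; z points along the fingers, y is the line along which they close (so a half turn about z gives the same grasp; the last joint's range is limited). The gripper opens to 93 mm and grips with 3 to 60 N. Pads are 15 mm wide; open, the fingers measure 128 mm over their backs; the gripper's body (75 mm by 188 mm) begins 65 mm behind the grasp point.
Start: joints at [1.034, 0.13, 1.488, -0, 1.523, -0.085], TCP at [0.262, 0.54, 0.219] pointing down, gripper open.
Joint ranges: [-2.96, 2.96], [-0.89, 2.26], [0.02, 2.5], [-1.34, 4.48], [0, 2.73], [-2.66, 2.66]. Speed limits (rad/s): [2.39, 2.39, 2.79, 3.14, 3.14, 3.14].

INTERFACE

Orientations are given as a rotation vector (axis times angle).
In Python, from plant import monitor, eyes, ticket gives the robot as it stands.
- The arm moves only by the tool arm_command, never from a script. Its argument "deltas" is a list that holds one entry, the list of rows, each a list of 6 numbers: the shift along the world's x, y, z in cm, then the turn, a rotation vector about the world's x, y, z in degrees. In form: [[[tx, ty, tz, rx, ry, rz], ...]]. A call has 1 to 12 rows; each row shifts and turns the commanded pose from where the row before left it; what a row does not reach is not made up. A row lasts 1/12 s, in which the tool goes at most 41.7 mm and 7.16 degrees, less where a joint would pass 70% of its speed; a pose out of reach is approached as far as the arm can. A call is refused whole if a number of a shift passes 4.17 or a number of a turn 7.16, either way. A call with a gripper value outside its range is refused whole. "gripper" is the opening, from -1 (shut) to 1 (fully open), set as the call begins (left out, the last holds). The fingers move at their own pace and stop on an object; "squeeze" is the grip in N (left out, the last holds). Time passes only in rows, so rows that do not move let the fingers close. It gives the time, the measured TCP pose, the force, the opening and the grip force at its end, in the units of the state.
- monitor.read_state(): the state, without advancing time (a new reading comes with each control period).
- eyes.read_camera(name): name is "scene" or "top" or "wrist"; returns the picture (384x512x3 uint8, blue, green, red); there is no depth.
- eyes.camera_model(name): a dict with "fx", "fy", "cx", "cy" (pixels), "rvec" (rotation vector, rad) and "tvec" (3), from world to camera coordinates, as OpenCV has them. Camera axes: x right, y down, z forward; pixel columns grow to the right and rows downward; lengths in m; the calibration is good to about 2 mm. A picture is of the moment at which its call begins: read the wrist's pose just before it. camera_model takes no time and is no camera call; for the wrist camera it gives the pose at the moment of the call.
- ticket.close_job(): hands the job in; it is judged then, once.
The state is a dict: "t": time; "q": joint angles; "dq": joint speeds; "joint_torque": joint torques, N m; "tool_pos": TCP position; "orientation": TCP orientation; "force": force on the tool from outside, world axes, zero at the start; "wrist_torque": the same for the moment, N m; "opening": finger opening in m; "gripper_force": force on a finger pad.
Only numpy, scipy, OpenCV 4.12 (cv2) and the standard library are available. Lean on these libraries where they do the work, as an engineer would, in place of code of your own. Each camera call takes 0.05 s, during which the arm holds its last target. There are 200 camera calls.

TASK

Flip the toggle of the shut-off valve on the filter manifold over to its shut stop, away from the robot. Then put the tall knurled filter collar over the manifold's spigot, mouth down as it stands, turn it anticlockwise until its hidden keyway drops over the pin, and push it fully home on the flange against the sprung seal ring. Finish while still holding it pushed home, and leave the other things on the bench where they are.

Things in the scene. Friction and masses are not known exactly. Their poses are not given: they have to be found in the camera images.
- manifold: filter manifold fixed to the bench: aluminium base plate 90 (x) x 200 (y) x 12 mm; origin at the centre of its underside on the bench, z up. Its front is its own -x side, toward the robot; its yaw is within 0.3 rad of the robot's frame. At its y = -60 mm end stands the spigot on a round flange, at its y = +60 mm end the brass toggle valve.
- head (a point): the seat: point on the spigot's axis at the top face of the round flange (62 mm across), 20 mm above the bench; z up, axes parallel to the manifold's. The collar is home when its rim is down on this face. The steel spigot, 30 mm across, rises to 30 mm above this point, its last 7 mm tapering to 20 mm across.
- seal (a point): point on the same axis, 7 mm above the flange: rest height of the top of the rubber seal ring round the spigot, 47 mm across. The ring sinks level with the flange under a spring, 4 N to start, 8 N when level; released, it lifts the collar again.
- pin_level (a point): point on the same axis, 20 mm above the flange, level with the top of the one brass pin, 6 mm thick, that sticks out of the spigot to 21 mm from the axis. It yields at most 4 mm downward (spring, 2.5 to 6 N) and jumps up again into the keyway. Its bearing is not reported: seen from above 0.5 to 1.15 rad anticlockwise of the manifold's front (-x), on the -y side.
- collar: the filter collar: aluminium cap with knurled side, 51 mm across, 40 mm tall, 0.1 to 0.2 kg, flat closed top with a round window; stands loose, mouth down. Origin at the centre of its open lower rim, z up. Bore 34 mm (2 mm free round the spigot), 33 mm deep. Not the low smooth spacer ring that stands about 12 cm to one or other side of it.
- keyway (a point): bottom end of the keyway, hidden inside the bore on the collar's own -x side, 20 mm from its axis at the rim: a groove 10 mm wide, as deep as the bore. At the start it faces the robot (-x) to within 0.2 rad. Until it is over the pin the rim rests on the pin, 20 mm above the flange; then the collar can go down 13 mm to the seal ring, and the last 7 mm must be pushed.
- toggle (a joint): toggle of the shut-off valve, rad: 0 = open, leaning 0.55 rad from upright toward the manifold's -x; 1.1 = shut, leaning 0.55 rad from upright toward its +x. Top-heavy: it falls to whichever stop it leans to; grippy ball, follow its arc (under 0.1 N m to move).
- pivot (a point): the toggle's hinge axis (along the manifold's y), 47 mm above the bench, in the middle of the brass valve block, which is 30 mm in x and 36 mm in y; axes parallel to the manifold's, fixed
- toggle_ball (a point): centre of the black 18 mm ball at the toggle's tip, 55 mm from the hinge axis on a 9 mm rod: 94 mm above the bench at either stop, 102 mm when upright
- spacer: low smooth aluminium spacer ring, 52 mm across, 16 mm tall, 36 mm bore, loose; a bystander, leave it. Origin at the centre of its underside.
- timer: white kitchen timer 62x62x19 mm lying on the bench; a bystander. Origin at the centre of its underside.
- vial: clear vial with white ribbed cap, 29 mm across, 51 mm tall, standing; a bystander. Origin at the centre of its underside.
- cork_stopper: cork stopper 41 mm across, 32 mm tall; a bystander. Origin at the centre of its underside.
- reagent: small amber bottle with black cap, 56 mm across, 141 mm tall, standing; a bystander. Origin at the centre of its underside.
Mind the look-alikes: they are no part of the job. What is shaped like the collar but black is not meant.

How it is judged:
On the way, in this order (a step that is already met when the one before it is completed fails the run):
1. the valve toggle has been flipped to its shut stop (value of joint toggle above 1 rad), for 0.2 s.
2. the collar has dropped over the pin, below the pin's height, upright round the spigot (horizontal distance between collar and head below 0.005 m and z of collar in the frame of head below 0.01 m and angle between collar's own z axis and vertical below 0.1 rad), for 0.1 s.
At the end, for the whole second after the job is handed in: The toggle is at its shut stop (over 1.0 rad); the collar is upright (within 0.08 rad) round the spigot, within 4 mm of its axis, its rim within 2.5 mm of the flange, at rest, and the fingers still hold it there (over 2 N on the collar) (value of joint toggle above 1 rad and horizontal distance between collar and head below 0.004 m and z of collar in the frame of head below 0.0025 m and angle between collar's own z axis and vertical below 0.08 rad and contact force between the fingers and collar above 2 N and linear speed of collar below 0.02 m/s); the arm keeps its last pose, push and grip.
It fails at once if a bystander was pushed more than 30 mm (distance of any of spacer, timer, vial, cork_stopper, reagent from where it was at the start of the episode above 0.03 m).
It also fails if it takes over 54 s, if anything falls off the work surface, if the arm or the gripper's body presses on something with over 40 N, if the wrist force passes 120 N, or if a joint passes its speed limit or range.

## Working session

There is one attempt and no reset: what is moved stays moved. The work goes in short steps, Python scripts to look and compute and a tool call to move; the robot and the scene stay as the last step left them, time stands still between calls to the robot, and variables do not carry over. Pictures are saved under pics/ and viewed, at most 10 in all, crops included, and the job is handed in when it is done.

Besides the shell and the picture viewer there is one more tool, called after ">>>" as name(argument=value, ...) on one line, values as JSON. arm_command: Moves the arm, as the interface text tells. Its arguments: {"type":"object","properties":{"deltas":{"type":"array"},"gripper":{"type":"number"},"squeeze":{"type":"number"}},"required":["deltas"]}

```bash
ls; mkdir -p pics; python3 - <<'E'
from plant import monitor, eyes
import cv2
print(monitor.read_state())
for n in ("scene","top"):
    im=eyes.read_camera(n); cv2.imwrite(f"pics/{n}0.png",im); print(n,eyes.camera_model(n))
E
```

```text
pics
{'t': 0.0, 'q': array([ 1.03359836e+00,  1.31147421e-01,  1.48922932e+00, -1.11941580e-05,
        1.52297539e+00, -8.54141283e-02]), 'dq': array([-0.00045453, -0.00049193, -0.00063479, -0.0004437 ,  0.00022389,
       -0.00076479]), 'joint_torque': array([ 1.02874754e-03, -5.59854555e+01, -4.91751981e+01,  7.68903131e-02,
        3.52412753e-02, -1.67445733e-04]), 'tool_pos': array([0.26165712, 0.53934122, 0.21762307]), 'orientation': array([-7.03521049e-01, -3.06126388e+00,  2.63587772e-03]), 'force': array([ 0.82155828, -0.10643879,  0.06042763]), 'wrist_torque': array([ 0.00896999, -0.01510896, -0.05252245]), 'gripper_force': 0.0, 'opening': 0.09296143591680804}
scene {'fx': 390.8802478553477, 'fy': 390.8802478553477, 'cx': 248.81512656611505, 'cy': 189.26936444113824, 'rvec': array([ 1.89853909, -0.67120098,  0.41991516]), 'tvec': array([-0.43016867,  0.20795883,  0.81395052])}
top {'fx': 407.03595773309706, 'fy': 407.03595773309706, 'cx': 254.25547072154185, 'cy': 187.48758801676524, 'rvec': array([ 2.16553932, -2.19966094,  0.07342886]), 'tvec': array([-0.0279924 ,  0.56488054,  1.11483663])}
```

View pics/scene0.png

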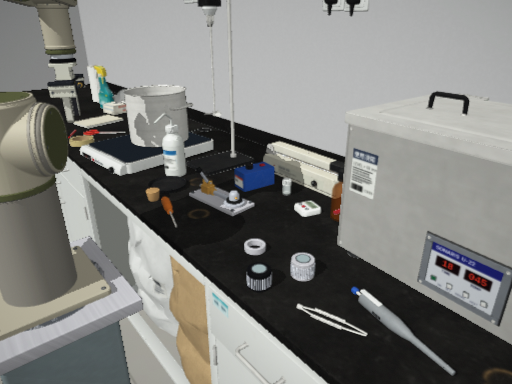

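View pics/top0.png

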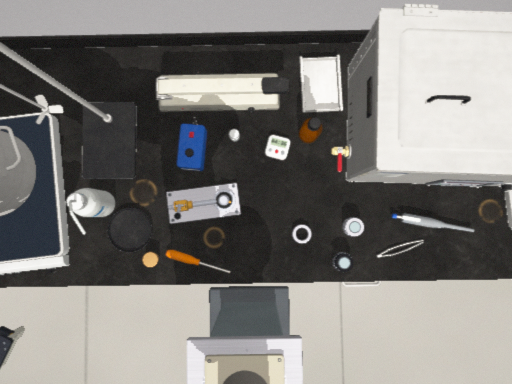

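The scene view shows the collar at about (303,266), the black look-alike at (259,276) and the manifold at (222,198). In the top view the collar is at (353,227), the spacer at (301,234) and the manifold at (203,202). I'll enlarge these next.

```bash
python3 - <<'E'
import cv2,numpy as np
t=cv2.imread("pics/top0.png");s=cv2.imread("pics/scene0.png")
def c(im,x,y,w,h,k): return cv2.resize(im[y:y+h,x:x+w],None,fx=k,fy=k,interpolation=cv2.INTER_CUBIC)
a=np.hstack([c(t,160,170,100,60,4),c(t,325,200,100,60,4)])
a2=np.hstack([c(s,180,165,100,60,4),c(s,270,235,100,60,4)])
m=np.vstack([a,a2]); cv2.imwrite("pics/crop1.png",m); print(m.shape)
E
```

```text
(480, 800, 3)
```

View pics/crop1.png

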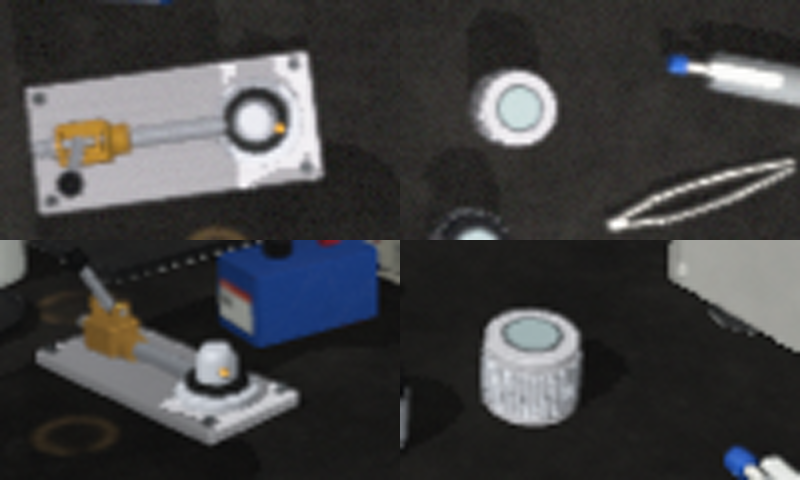

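Enlarged: in the top crop the plate corners are at (25,87), (306,52), (324,178) and (40,214). The spigot is at (256,122), the pin at (280,128), the ball at (70,184) and the collar top at (517,108). In the scene crop the spigot top is at (217,346), the pin at (223,372) and the collar top at (531,331).

```bash
cat > h.py <<'E'
import numpy as np, cv2
from plant import monitor, eyes
def cam(n):
    m=eyes.camera_model(n); R=cv2.Rodrigues(m["rvec"])[0]; K=np.array([[m["fx"],0,m["cx"]],[0,m["fy"],m["cy"]],[0,0,1]])
    return K,R,np.asarray(m["tvec"]).reshape(3)
def ray(c,p):
    K,R,t=c; d=R.T@np.linalg.solve(K,[p[0],p[1],1]); return -R.T@t,d
def atz(c,p,z):
    o,d=ray(c,p); return o+d*(z-o[2])/d[2]
def tri(c1,p1,c2,p2):
    o1,d1=ray(c1,p1);o2,d2=ray(c2,p2)
    s=np.linalg.lstsq(np.c_[d1,-d2],o2-o1,rcond=None)[0]
    a,b=o1+d1*s[0],o2+d2*s[1]; return (a+b)/2,np.linalg.norm(a-b)
E
cat > m1.py <<'E'
from h import *
np.set_printoptions(precision=4,suppress=True)
T=cam("top");S=cam("scene")
def f(p,ox,oy,cx=0,cy=0,k=4): return ((p[0]-cx+.5)/k-.5+ox,(p[1]-cy+.5)/k-.5+oy)
tm=lambda x,y:f((x,y),160,170); tc=lambda x,y:f((x,y),325,200,400)
sm=lambda x,y:f((x,y),180,165,0,240); sc=lambda x,y:f((x,y),270,235,400,240)
C=[atz(T,tm(*p),.012) for p in [(25,87),(306,52),(324,178),(40,214)]]
print(np.array(C), [np.linalg.norm(C[i]-C[(i+1)%4]) for i in range(4)])
# scene corners: near-right bottom etc.
for p in [(298,395),(212,433),(37,350)]: print("sc corner",atz(S,sm(*p),.012))
cen=np.mean(C,0); v=(C[0]-C[1]+C[3]-C[2]); yaw=np.arctan2(-v[0],v[1]); print("cen",cen,"yaw",yaw)
R=lambda a:np.array([[np.cos(a),-np.sin(a)],[np.sin(a),np.cos(a)]])
print("head from plate",cen[:2]+R(yaw)@[0,-.06],"valve",cen[:2]+R(yaw)@[0,.06])
print("spigot z.05 top",atz(T,tm(256,122),.05),"tri",tri(T,tm(256,122),S,sm(217,346)))
print("pin",atz(T,tm(280,128),.037),"tri",tri(T,tm(280,128),S,sm(223,372)))
print("ball",atz(T,tm(70,184),.094))
print("collar",atz(T,tc(517,108),.04),"tri",tri(T,tc(518,108),S,sc(531,332)), tri(T,tc(520,107),S,sc(531,334)))
for n,p in (("black",(343,262)),("spacer",(301,234))): print(n,atz(T,p,.03))
print(eyes.camera_model("wrist"))
E
python3 m1.py
```

```text
[[0.5579 0.2117 0.012 ]
 [0.5795 0.014  0.012 ]
 [0.4909 0.0025 0.012 ]
 [0.4689 0.2012 0.012 ]] [np.float64(0.19889235436888833), np.float64(0.08931682023955244), np.float64(0.1999397570192163), np.float64(0.08967506843641196)]
sc corner [0.58   0.0129 0.012 ]
sc corner [0.4957 0.0046 0.012 ]
sc corner [0.4739 0.2063 0.012 ]
cen [0.5243 0.1073 0.012 ] yaw 0.10942467918513753
head from plate [0.5309 0.0477] valve [0.5177 0.167 ]
spigot z.05 top [0.5292 0.0466 0.05  ] tri (array([0.5301, 0.0455, 0.0546]), np.float64(0.002616026512719142))
pin [0.5254 0.0312 0.037 ] tri (array([0.5254, 0.0308, 0.0406]), np.float64(0.000480541583904161))
ball [0.489  0.1643 0.094 ]
collar [ 0.452  -0.3059  0.04  ] tri (array([ 0.4523, -0.3061,  0.0431]), np.float64(0.0004889222286105373)) (array([ 0.4524, -0.3071,  0.0424]), np.float64(0.0010236422317825096))
black [ 0.3563 -0.2756  0.03  ]
spacer [ 0.4339 -0.163   0.03  ]
{'fx': 282.8382266097755, 'fy': 282.8382266097755, 'cx': 250.83918420984503, 'cy': 187.2257225520471, 'rvec': array([-2.4374, -1.5283, -0.2272]), 'tvec': array([-0.5983, -0.0342,  0.393 ])}
```

Heights and sizes check out: plate 199x89.5 mm, pin and ball where the text puts them. Now I'll approach the toggle with closed fingers.

>>> arm_command(deltas=[[[1.15,-3.16,0,0,0,-7],[1.15,-3.16,0,0,0,-7],[1.15,-3.16,0,0,0,-7],[1.15,-3.16,0,0,0,-7],[1.15,-3.16,0,0,0,-7],[1.15,-3.16,0,0,0,-7],[1.15,-3.16,0,0,0,-7],[1.15,-3.16,0,0,0,-7],[1.15,-3.16,0,0,0,-7],[1.15,-3.16,0,0,0,-7],[1.15,-3.16,0,0,0,-7],[1.15,-3.16,0,0,0,-7]]], gripper=-1)

```text
t: 1.1
tool_pos: [0.3999, 0.159, 0.2184]
orientation: [-2.577, -1.797, 0.0]
force: [1.0, 0.8, -0.0]
opening: 0.0174
gripper_force: 0.0
```

>>> arm_command(deltas=[[[0,0,0,0,0,-7],[0,0,0,0,0,-7],[0,0,0,0,0,-7],[0,0,0,0,0,-7],[0,0,0,0,0,-7],[0,0,0,0,0,-7],[0,0,0,0,0,-7],[0,0,0,0,0,-7],[0,0,0,0,0,-7],[0,0,0,0,0,-1],[0,0,0,0,0,0]]])

```text
t: 2.02
tool_pos: [0.3997, 0.1605, 0.2183]
orientation: [3.137, 0.171, -0.001]
force: [0.7, 0.4, 0.0]
opening: 0.0003
gripper_force: 0.0
```

```bash
cat >> h.py <<'E'
from scipy.spatial.transform import Rotation as Ro
np.set_printoptions(precision=4,suppress=True)
def st():
    s=monitor.read_state(); y=Ro.from_rotvec(s["orientation"]).as_matrix()
    print("t",round(s["t"],2),"tcp",s["tool_pos"],"psi",np.degrees(np.arctan2(y[1,1],y[0,1])).round(2),"z",y[:,2],"q6",s["q"][5].round(2),"F",s["force"],"op",s["opening"],"g",s["gripper_force"]); return s
E
python3 - <<'E'
from h import *
st(); K,R,t=cam("wrist"); print(-R.T@t, R[2])
for p in [(.53,.0475,.05),(.489,.164,.094),(.475,.16,.09)]:
    c=K@(R@np.array(p)+t); print(c[:2]/c[2])
E
```

```text
t 2.02 tcp [0.3997 0.1605 0.2183] psi -83.76 z [-0.0006 -0.0001 -1.    ] q6 1.72 F [0.7034 0.4004 0.043 ] op 0.0002663675258289519 g 0.0
[0.4811 0.1698 0.3842] [-0.2956 -0.0336 -0.9547]
[366.6917  65.2802]
[257.2568  91.3189]
[259.5129 106.5641]
```

```bash
python3 - <<'E'
from h import *
K,R,t=cam("wrist"); im=eyes.read_camera("wrist"); cv2.imwrite("pics/w1.png",im); np.savez("w1.npz",K=K,R=R,t=t)
cv2.imwrite("pics/w1c.png",cv2.resize(im[0:200,200:440],None,fx=3,fy=3,interpolation=cv2.INTER_CUBIC))
E
```

```text
(no output)
```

View pics/w1c.png

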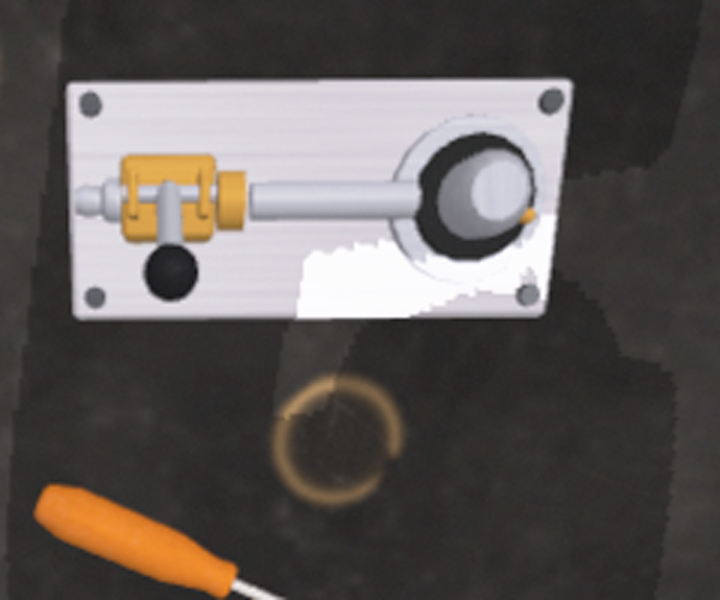

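The wrist crop shows plate corners at (67,84), (573,80), (546,317) and (77,319). The spigot top is at (502,191), the pin at (529,215) and the ball at (171,271).

```bash
python3 - <<'E'
from h import *
d=np.load("w1.npz"); W=(d["K"],d["R"],d["t"]); T=cam("top")
f=lambda x,y:((x+.5)/3-.5+200,(y+.5)/3-.5)
g=lambda x,y:((x+.5)/4-.5+160,(y+.5)/4-.5+170)
C=np.array([atz(W,f(*p),.012) for p in [(67,84),(573,80),(546,317),(77,319)]]); print(C)
cen=C.mean(0);v=C[0]-C[1]+C[3]-C[2];yaw=np.arctan2(-v[0],v[1]);print(cen,yaw)
print("head",cen[:2]-.06*np.array([-np.sin(yaw),np.cos(yaw)]),"valve",cen[:2]+.06*np.array([-np.sin(yaw),np.cos(yaw)]))
print("spig",atz(W,f(502,191),.05),tri(W,f(502,191),T,g(256,122)))
print("pin",atz(W,f(529,215),.037),tri(W,f(529,215),T,g(280,128)))
print("ball",atz(W,f(171,271),.094),tri(W,f(171,271),T,g(70,184)))
E
```

```text
[[0.5569 0.2117 0.012 ]
 [0.5799 0.0154 0.012 ]
 [0.4917 0.004  0.012 ]
 [0.4693 0.2005 0.012 ]]
[0.5245 0.1079 0.012 ] 0.11518249559454947
head [0.5314 0.0483] valve [0.5176 0.1675]
spig [0.532  0.0476 0.05  ] (array([0.5307, 0.047 , 0.0492]), np.float64(0.0029076635568945548))
pin [0.5268 0.0307 0.037 ] (array([0.526 , 0.0312, 0.0386]), np.float64(0.0012959236845597676))
ball [0.4901 0.1647 0.094 ] (array([0.4896, 0.1646, 0.0925]), np.float64(0.001190980143737604))
```

>>> arm_command(deltas=[[[0.87,0,-2.25,0,0,0],[0.87,0,-2.25,0,0,0],[0.87,0,-2.25,0,0,0],[0.87,0,-2.25,0,0,0],[0.87,0,-2.25,0,0,0],[0.87,0,-2.25,0,0,0],[0,0,0,0,0,0]]])

```text
t: 2.65
tool_pos: [0.4497, 0.1597, 0.0788]
orientation: [3.135, 0.172, -0.011]
force: [-0.7, -0.6, -0.6]
opening: 0.0005
gripper_force: 0.0
```

>>> arm_command(deltas=[[[0.55,0.06,0,0,0,0],[0.55,0.06,0,0,0,0],[0.55,0.06,0,0,0,0],[0.55,0.06,0,0,0,0],[0.55,0.06,0.2,0,0,0],[0.55,0.06,0.2,0,0,0],[0.55,0.06,0.2,0,0,0],[0.55,0.06,0.1,0,0,0],[0.55,0.06,0,0,0,0],[0.55,0.06,0,0,0,0],[0.55,0.06,0,0,0,0],[0.55,0.06,0,0,0,0]]])

```text
t: 3.65
tool_pos: [0.5186, 0.1678, 0.0904]
orientation: [3.137, 0.168, -0.0]
force: [-0.1, -0.3, -0.8]
opening: 0.0007
gripper_force: 0.0
```

>>> arm_command(deltas=[[[0.2,0.02,0,0,0,0],[0,0,0,0,0,0],[-1,0,0,0,0,0],[-3,0,0,0,0,0],[-2,0,2,0,0,0],[0,0,4,0,0,0],[0,0,4,0,0,0],[0,0,0,0,0,0]]])

```text
t: 4.32
tool_pos: [0.4636, 0.1691, 0.1993]
orientation: [-3.135, -0.168, -0.019]
force: [-0.3, -0.1, 1.3]
opening: 0.0
gripper_force: 0.0
```

```bash
python3 - <<'E'
from h import *
st(); im=eyes.read_camera("wrist"); K,R,t=cam("wrist")
for p in [(.5176+.0287,.1675+.003,.094),(.4895,.1646,.094)]:
    c=K@(R@np.array(p)+t); print(c[:2]/c[2])
s=eyes.read_camera("scene")
cv2.imwrite("pics/w2.png",np.hstack([cv2.resize(im,(512,384)),cv2.resize(s[165:225,180:250],None,fx=4,fy=6.4)[:384]]))
E
```

```text
t 4.32 tcp [0.4636 0.1691 0.1993] psi -83.86 z [ 0.0118  0.003  -0.9999] q6 1.71 F [-0.2828 -0.1429  1.2718] op 4.4589927577594476e-05 g 0.0
[258.9892  99.0091]
[258.2573 160.9609]
```

View pics/w2.png

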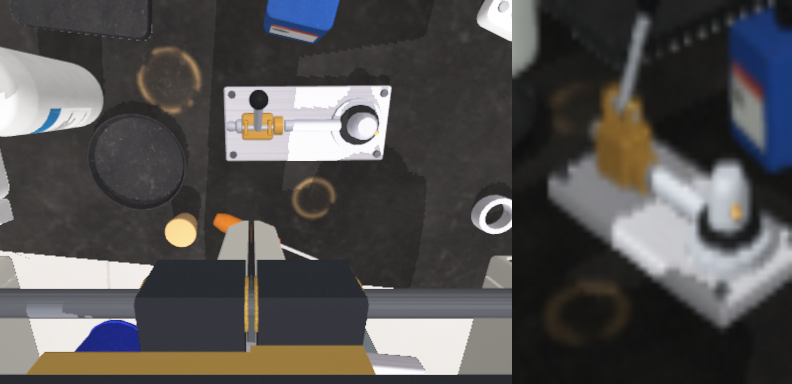

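Toggle is shut: the ball shows at (258,100), where the shut stop should put it. Now the collar.

>>> arm_command(deltas=[[[-0.53,-3.95,0,0,0,0],[-0.53,-3.95,0,0,0,0],[-0.53,-3.95,0,0,0,0],[-0.53,-3.95,0,0,0,0],[-0.53,-3.95,0,0,0,0],[-0.53,-3.95,0,0,0,0],[-0.53,-3.95,0,0,0,0],[-0.53,-3.95,0,0,0,0],[-0.53,-3.95,0,0,0,0],[-0.53,-3.95,0,0,0,0],[-0.53,-3.95,0,0,0,0],[-0.53,-3.95,0,0,0,0]]], gripper=1)

```text
t: 5.42
tool_pos: [0.395, -0.3073, 0.1887]
orientation: [-3.135, -0.167, 0.003]
force: [0.5, -0.3, 1.2]
opening: 0.0758
gripper_force: 0.0
```

>>> arm_command(deltas=[[[0,0,0,0,0,0],[0,0,0,0,0,0],[0,0,0,0,0,0]]])

```text
t: 5.67
tool_pos: [0.3958, -0.3052, 0.1889]
orientation: [-3.135, -0.166, 0.003]
force: [-0.4, -0.6, -0.1]
opening: 0.092
gripper_force: 0.0
```

```bash
python3 - <<'E'
from h import *
st(); K,R,t=cam("wrist"); im=eyes.read_camera("wrist"); np.savez("w3.npz",K=K,R=R,t=t)
c=K@(R@np.array([.4523,-.3065,.04])+t); u,v=(c[:2]/c[2]).astype(int); x0,y0=max(u-60,0),max(v-60,0); print(u,v,x0,y0)
cv2.imwrite("pics/w3.png",cv2.resize(im[y0:y0+120,x0:x0+120],None,fx=5,fy=5,interpolation=cv2.INTER_CUBIC))
E
```

```text
t 5.67 tcp [ 0.3958 -0.3052  0.1889] psi -83.94 z [-0.002   0.0026 -1.    ] q6 0.71 F [-0.3988 -0.6464 -0.1303] op 0.09198124477808578 g 0.0
257 123 197 63
```

View pics/w3.png

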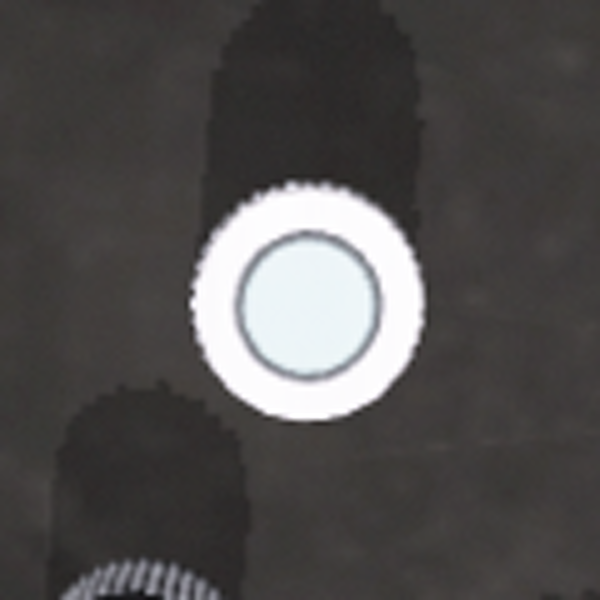

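The crop shows the collar's top window centred at (309,306), directly below the camera. The black look-alike is at the bottom left.

```bash
python3 - <<'E'
from h import *
d=np.load("w3.npz"); W=(d["K"],d["R"],d["t"]); T=cam("top")
p=(258.4,123.8); print(atz(W,p,.04), tri(W,p,T,(325+120.5/4-.5,200+107.5/4-.5)))
st()
E
```

```text
[ 0.4523 -0.3071  0.04  ] (array([ 0.4527, -0.307 ,  0.0444]), np.float64(0.00013277892809329707))
t 5.72 tcp [ 0.3962 -0.3047  0.1893] psi -83.87 z [-0.0015  0.002  -1.    ] q6 0.71 F [0.026  0.5013 0.0071] op 0.09258458130039779 g 0.0
```

>>> arm_command(deltas=[[[2.8,-0.2,0,0,0,0],[2.81,0,0,0,0,0],[0,0,-3,0,0,0],[0,0,-3,0,0,0],[0,0,-3,0,0,0],[0,0,-3,0,0,0],[0,0,-2,0,0,0],[0,0,-1.5,0,0,0],[0,0,-1,0,0,0],[0,0,-0.9,0,0,0],[0,0,0,0,0,0]]])

```text
t: 6.63
tool_pos: [0.4521, -0.3064, 0.015]
orientation: [-3.135, -0.17, 0.003]
force: [0.4, 0.6, -0.3]
opening: 0.0931
gripper_force: 0.0
```

```bash
python3 -c "
from h import *
st()"
```

```text
t 6.63 tcp [ 0.4521 -0.3064  0.015 ] psi -83.81 z [-0.0018  0.0016 -1.    ] q6 0.77 F [ 0.4247  0.6396 -0.3285] op 0.09314246279542109 g 0.0
```

>>> arm_command(deltas=[[[0,0,0,0,0,0],[0,0,0,0,0,0],[0,0,0,0,0,0],[0,0,0,0,0,0],[0,0,0,0,0,0],[0,0,0,0,0,0],[0,0,0,0,0,0],[0,0,0,0,0,0]]], gripper=-1, squeeze=40)

```text
t: 7.3
tool_pos: [0.4527, -0.308, 0.0169]
orientation: [3.137, 0.167, 0.0]
force: [-0.9, 0.5, 2.7]
opening: 0.0495
gripper_force: 40.0
```

```bash
python3 -c "
from h import *
st()"
```

```text
t 7.3 tcp [ 0.4527 -0.308   0.0169] psi -83.89 z [ 0.0002  0.     -1.    ] q6 0.77 F [-0.9231  0.5093  2.7049] op 0.04953692476915487 g 40.00063542276621
```

>>> arm_command(deltas=[[[0,0,0.5,0,0,0],[0,0,1.5,0,0,0],[0,0,3,0,0,0],[0,0,3,0,0,0],[0,0,3,0,0,0],[0,0,2,0,0,0]]])

```text
t: 7.8
tool_pos: [0.4533, -0.3086, 0.15]
orientation: [3.135, 0.167, 0.003]
force: [1.8, 0.3, -0.8]
opening: 0.0495
gripper_force: 40.0
```

>>> arm_command(deltas=[[[0.65,2.96,0,0,0,3.5],[0.65,2.96,0,0,0,3.5],[0.65,2.96,0,0,0,3.5],[0.65,2.96,0,0,0,3.5],[0.65,2.96,0,0,0,3.5],[0.65,2.96,0,0,0,3.5],[0.65,2.96,0,0,0,3.5],[0.65,2.96,0,0,0,3.5],[0.65,2.96,0,0,0,3.5],[0.65,2.96,0,0,0,3.5],[0.65,2.96,0,0,0,3.5],[0.65,2.96,0,0,0,3.5]]])

```text
t: 8.8
tool_pos: [0.5306, 0.0487, 0.1468]
orientation: [2.867, 1.285, -0.0]
force: [-0.3, -0.7, -1.4]
opening: 0.0498
gripper_force: 40.0
```

>>> arm_command(deltas=[[[0,0,0,0,0,0],[0,0,0,0,0,0],[0,0,0,0,0,0]]])

```text
t: 9.05
tool_pos: [0.5303, 0.0469, 0.1465]
orientation: [2.869, 1.28, -0.001]
force: [0.1, -0.3, -1.8]
opening: 0.0496
gripper_force: 40.0
```

```bash
python3 - <<'E'
from h import *
for i in range(3): st(); eyes.read_camera("scene")
im=eyes.read_camera("wrist"); K,R,t=cam("wrist"); T=cam("top"); S=cam("scene")
def pr(c,p): c_=c[0]@(c[1]@np.array(p)+c[2]); return (c_[:2]/c_[2]).round(1)
s=monitor.read_state()["tool_pos"]
print("wrist head", pr((K,R,t),(.531,.048,.02)), "collar ctr top/rim", pr((K,R,t),s+[0,0,.024]), pr((K,R,t),s-[0,0,.016]))
tp=eyes.read_camera("top");sc=eyes.read_camera("scene")
cv2.imwrite("pics/w4.png",np.hstack([cv2.resize(im,(533,400)),cv2.resize(sc[150:220,205:251],(263,400))]))
E
```

```text
t 9.05 tcp [0.5303 0.0469 0.1465] psi -41.9 z [-0.0005 -0.0005 -1.    ] q6 0.72 F [ 0.0647 -0.2936 -1.8074] op 0.04957607802245099 g 39.99942038208246
t 9.1 tcp [0.5304 0.0464 0.1465] psi -41.96 z [-0.0004 -0.0005 -1.    ] q6 0.72 F [ 0.3411 -0.9828 -0.8784] op 0.04980147819602092 g 39.999613584950566
t 9.15 tcp [0.5304 0.0461 0.1466] psi -41.99 z [-0.0003 -0.0004 -1.    ] q6 0.72 F [ 0.8379 -0.7088 -1.4371] op 0.04946401710047943 g 39.99937943648547
wrist head [250.7 177.7] collar ctr top/rim [252.3 251.4] [252.  222.1]
```

View pics/w4.png

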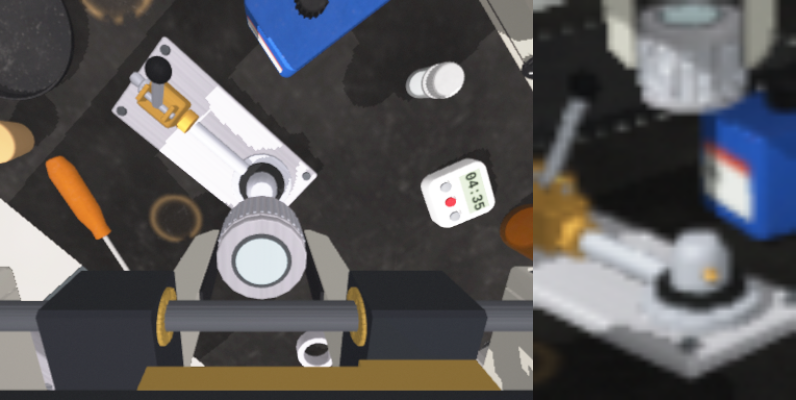

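The collar is held upright and centred, above the spigot and still clear of it. Lowering towards the pin.

>>> arm_command(deltas=[[[0.06,0.13,-2.5,0,0,0],[0,0,-2.5,0,0,0],[0,0,-1.5,0,0,0],[0,0,-1,0,0,0],[0,0,-0.5,0,0,0],[0,0,-0.4,0,0,0],[0,0,-0.2,0,0,0],[0,0,0,0,0,0]]])

```text
t: 10.02
tool_pos: [0.5318, 0.0484, 0.0612]
orientation: [2.868, 1.28, 0.001]
force: [1.2, 0.5, -1.4]
opening: 0.0497
gripper_force: 40.0
```

>>> arm_command(deltas=[[[0,0,-0.1,0,0,0],[0,0,-0.1,0,0,0],[0,0,-0.1,0,0,0],[0,0,-0.1,0,0,0],[0,0,0,0,0,0]]])

```text
t: 10.43
tool_pos: [0.5313, 0.0486, 0.0567]
orientation: [2.869, 1.281, 0.0]
force: [-0.3, -0.8, -0.4]
opening: 0.0497
gripper_force: 40.0
```

```bash
python3 -c "
from h import *
for i in range(3): st(); eyes.read_camera('top')"
```

```text
t 10.43 tcp [0.5313 0.0486 0.0567] psi -41.88 z [ 0.0003  0.     -1.    ] q6 0.73 F [-0.3334 -0.8445 -0.3858] op 0.049696593261896425 g 39.99970350880176
t 10.48 tcp [0.5313 0.0485 0.0567] psi -41.89 z [ 0.0002 -0.     -1.    ] q6 0.73 F [ 0.1417 -1.0559 -1.1986] op 0.0494525383822232 g 39.99971249140799
t 10.53 tcp [0.5314 0.0485 0.0568] psi -41.88 z [ 0.0003  0.     -1.    ] q6 0.73 F [ 0.3292  0.119  -1.2049] op 0.04990943452349281 g 39.99980905093253
```

>>> arm_command(deltas=[[[0,0,-0.1,0,0,0],[0,0,-0.1,0,0,0],[0,0,0,0,0,0]]])

```text
t: 10.83
tool_pos: [0.5315, 0.0486, 0.0548]
orientation: [2.869, 1.281, 0.001]
force: [-0.3, 0.3, 2.9]
opening: 0.0496
gripper_force: 40.0
```

>>> arm_command(deltas=[[[0,0,-0.1,0,0,0],[0,0,0,0,0,0]]])

```text
t: 11.0
tool_pos: [0.5315, 0.0486, 0.0538]
orientation: [2.869, 1.281, 0.001]
force: [-0.3, 0.6, 3.3]
opening: 0.0491
gripper_force: 40.0
```

```bash
python3 -c "
from h import *
for i in range(3): st(); eyes.read_camera('top')"
```

```text
t 11.0 tcp [0.5315 0.0486 0.0538] psi -41.89 z [ 0.0005  0.0001 -1.    ] q6 0.73 F [-0.2847  0.5769  3.3088] op 0.04909757572655782 g 40.00114533584565
t 11.05 tcp [0.5315 0.0486 0.0539] psi -41.88 z [ 0.0005  0.     -1.    ] q6 0.73 F [-0.9766  1.0013  3.1271] op 0.04936442676707879 g 40.00110919587314
t 11.1 tcp [0.5315 0.0485 0.0539] psi -41.89 z [ 0.0005  0.     -1.    ] q6 0.73 F [0.2996 0.6603 3.8407] op 0.04980288438439344 g 40.00122668221593
```

The collar is resting on the pin with about 5 N. Now turning anticlockwise in steps and watching for the force to drop.

>>> arm_command(deltas=[[[0,0,0,0,0,2],[0,0,0,0,0,2],[0,0,0,0,0,2],[0,0,0,0,0,2],[0,0,0,0,0,2],[0,0,0,0,0,2]]])

```text
t: 11.65
tool_pos: [0.531, 0.0484, 0.0536]
orientation: [-2.718, -1.576, 0.001]
force: [-0.6, 0.4, 3.1]
opening: 0.0494
gripper_force: 40.0
```

>>> arm_command(deltas=[[[0,0,0,0,0,2],[0,0,0,0,0,2],[0,0,0,0,0,0]]])

```text
t: 11.9
tool_pos: [0.5318, 0.0482, 0.0539]
orientation: [2.66, 1.669, 0.001]
force: [2.3, -1.1, 1.4]
opening: 0.0493
gripper_force: 40.0
```

>>> arm_command(deltas=[[[0,0,0,0,0,2],[0,0,0,0,0,2],[0,0,0,0,0,0]]])

```text
t: 12.15
tool_pos: [0.5313, 0.0483, 0.0534]
orientation: [2.602, 1.76, 0.0]
force: [2.6, -0.3, -1.2]
opening: 0.0494
gripper_force: 40.0
```

>>> arm_command(deltas=[[[0,0,0,0,0,2],[0,0,0,0,0,2],[0,0,0,0,0,0]]])

```text
t: 12.4
tool_pos: [0.5309, 0.0484, 0.0532]
orientation: [-2.54, -1.849, 0.001]
force: [1.0, -0.1, -1.0]
opening: 0.0492
gripper_force: 40.0
```

The force fell at about 58–62° of turn, so the pin is in the keyway. Lowering gently to test it.

>>> arm_command(deltas=[[[0,0,0,0,0,1],[0,0,-0.1,0,0,0],[0,0,-0.1,0,0,0],[0,0,-0.1,0,0,0],[0,0,-0.1,0,0,0],[0,0,0,0,0,0]]])

```text
t: 12.9
tool_pos: [0.531, 0.0485, 0.0492]
orientation: [-2.524, -1.87, 0.001]
force: [0.2, 0.1, -1.1]
opening: 0.0497
gripper_force: 40.0
```

```bash
python3 -c "
from h import *
s=st(); print(s['wrist_torque']); eyes.read_camera('top'); st()"
```

```text
t 12.9 tcp [0.531  0.0485 0.0492] psi -16.91 z [-0.0006  0.0001 -1.    ] q6 0.29 F [ 0.217   0.0623 -1.1132] op 0.049697268507055734 g 39.99965905677527
[-0.1052  0.0567 -0.0361]
t 12.95 tcp [0.531  0.0486 0.0494] psi -16.9 z [-0.0005  0.     -1.    ] q6 0.29 F [ 0.4618  0.3561 -1.8104] op 0.04949532723544157 g 39.99956378247589
```

>>> arm_command(deltas=[[[0,0,-0.15,0,0,0],[0,0,-0.15,0,0,0],[0,0,-0.15,0,0,0],[0,0,-0.15,0,0,0],[0,0,-0.15,0,0,0],[0,0,0,0,0,0]]], squeeze=55)

```text
t: 13.45
tool_pos: [0.5312, 0.0485, 0.0421]
orientation: [-2.523, -1.871, 0.0]
force: [-3.3, -0.4, 4.0]
opening: 0.0492
gripper_force: 55.0
```

>>> arm_command(deltas=[[[0,0,-0.1,0,0,0],[0,0,-0.1,0,0,0],[0,0,-0.1,0,0,0],[0,0,-0.1,0,0,0],[0,0,0,0,0,0],[0,0,0,0,0,0]]])

```text
t: 13.95
tool_pos: [0.5312, 0.0485, 0.0383]
orientation: [-2.524, -1.871, 0.0]
force: [-3.9, 0.4, 5.1]
opening: 0.0492
gripper_force: 55.0
```

```bash
python3 -c "
from h import *
s=st(); print(s['wrist_torque']); eyes.read_camera('top'); st()"
```

```text
t 13.95 tcp [0.5312 0.0485 0.0383] psi -16.89 z [-0. -0. -1.] q6 0.29 F [-3.8642  0.387   5.1284] op 0.049190207351927785 g 55.00226028263569
[-0.037   0.7662  0.0013]
t 14.0 tcp [0.5312 0.0485 0.0383] psi -16.89 z [-0. -0. -1.] q6 0.29 F [-3.5318 -0.079   4.7914] op 0.04914526411945004 g 55.00225827097893
```

>>> arm_command(deltas=[[[-0.08,0,-0.1,0,0,0],[0,0,-0.1,0,0,0],[0,0,-0.05,0,0,0],[0,0,0,0,0,0],[0,0,0,0,0,0]]])

```text
t: 14.42
tool_pos: [0.5312, 0.0485, 0.0368]
orientation: [2.523, 1.871, 0.002]
force: [-5.0, 0.8, 12.2]
opening: 0.0494
gripper_force: 55.0
```

>>> arm_command(deltas=[[[0,0,-0.05,0,0,0],[0,0,0,0,0,0],[0,0,0,0,0,0]]])

```text
t: 14.67
tool_pos: [0.5313, 0.0485, 0.0368]
orientation: [2.523, 1.871, 0.002]
force: [-6.3, -0.6, 16.6]
opening: 0.0492
gripper_force: 55.0
```

>>> arm_command(deltas=[[[0,0,-0.05,0,0,0],[0,0,0,0,0,0],[0,0,0,0,0,0]]])

```text
t: 14.92
tool_pos: [0.5313, 0.0485, 0.0368]
orientation: [2.523, 1.871, 0.002]
force: [-8.0, 0.2, 20.9]
opening: 0.0494
gripper_force: 55.0
```

The tool stops hard at TCP z = 0.0368. That puts the rim at 0.020, which is the flange height. A final visual check follows.

```bash
python3 - <<'E'
from h import *
s=eyes.read_camera("scene"); w=eyes.read_camera("wrist"); st()
cv2.imwrite("pics/f.png",np.hstack([cv2.resize(w,(533,400)),cv2.resize(s[155:220,200:243],(265,400),interpolation=cv2.INTER_CUBIC)]))
E
```

```text
t 15.02 tcp [0.5313 0.0485 0.0368] psi -16.88 z [ 0.0014 -0.0001 -1.    ] q6 0.29 F [-9.9806 -0.4131 20.7091] op 0.04935242913410581 g 55.0084943510592
```

View pics/f.png

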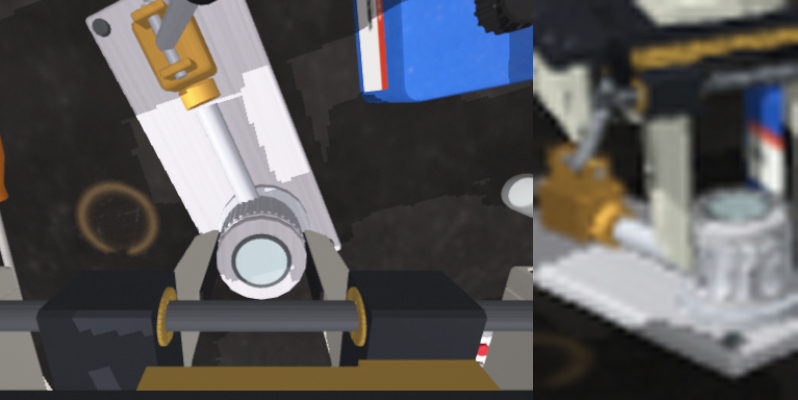

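The collar sits flat and upright on the flange in the fingers (window at (262,262)), and the toggle still leans to its shut side. Handing in.

```bash
python3 -c "
from plant import ticket
print(ticket.close_job())"
```

```text
the job is handed in; nothing more can be done
None
```

The job is handed in: the toggle is at its shut stop and the collar is keyed over the pin, still held down on the flange with about 20 N; no verdict came back.

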